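# Clip the key and wind the clip's tension wheel to its firm set feel

## Task

Lay the brass-coloured key flat on the rubber seat of the chrome clip holder, bow first under the red pad and fully home against the back stop, with its blade pointing straight out of the front, and let go of it. Then wind the clip's tension wheel clockwise until the pad has come down on the key and the wheel's resistance has climbed from its usual drag to a firm 0.55 N m, without overtightening (soft aluminium), and leave the wheel alone. Leave the glasses case, the terracotta pot and the coin dish where they are.

Things in the scene. Friction and masses are not known exactly. Their poses are not given: they have to be found in the camera images.
- key: Flat brass-coloured aluminium key, 6 mm thick, 92 mm long, about 35 g, lying on the table. Origin: underside, centre of the bow. The bow is a plate 36 mm (x) by 32 mm (y); the blade, 10 mm wide, runs along the key's -x to x = -74 mm (tiny teeth beyond x = -65 mm). Centre of mass about 13 mm from the origin towards the blade. z is up as it lies.
- clip: Chrome spring clip holder, fixed. Origin: on the table, straight below where the bow's centre belongs. Its front (where the key goes in) faces its own -x. Foot x from -28 to +46 mm, y from -32 to +132 mm, 26 mm high. A column, 30 mm wide, x from +18 to +40, rises to the bridge; its front face x = +18 is the back stop.
- bridge (a point): Point of the clip straight above the seat's origin, on the underside of the bridge, 70 mm above the table. The bridge is 30 mm wide, 14 mm thick and reaches forward to x = -14 mm. Below it hangs a red pad, 24 by 24 mm; its underside starts 8 to 20 mm above the top of a key in place. Its thin stem ends at most 106 mm above the table.
- seat: Black rubber seat of the clip, fixed, same axes as the clip. Origin: on its upper face, 30 mm above the table, where the underside of the bow's centre belongs. It spans x from -28 to +18 mm and is 40 mm wide. A key with its origin here and its axes along the clip's is home: bow touching the back stop, blade out of the front. Let go there, it rests by itself.
- wheel_top (a point): Centre of the tension wheel's upper face, on its vertical axis (a fixed point), 100 mm to the clip's +y from the seat, 88 mm above the table. The wheel is a round ribbed dark steel disc, 56 mm across, from 66 to 88 mm above the table, with free room of over 25 mm around it. It can be gripped across at any angle.
- wheel_foot (a point): On the wheel's axis, 26 mm above the table. Wound clockwise from above, the wheel lowers the pad 10 mm per rad; 1.5 to 3.1 rad in all, so regrasp. Its hub is sprung (4 N m/rad): it springs back a little when let go, else stays put. Wind slowly and read the moment: drag about 0.35 N m, then from the pad's touch 0.3 N m more per rad. Wind to 0.55 N m (0.50 to 0.60 is right; 0.66 marks the key).
- case: Hard plastic glasses case in navy, 62 by 158 by 31 mm, loose. Origin: centre of its underside. Not to be disturbed.
- pot: Small terracotta pot, 84 mm across, 75 mm high, loose. Origin: centre of its underside. Not to be disturbed.
- dish: Stainless steel coin dish, 110 mm across, 28 mm high, loose. Origin: centre of its underside. Not to be disturbed.
Not all that is in view belongs to the job. Several things have the shape of the key; the one meant has the colours described above.

How it is judged:
On the way:
1. the key lies flat on the seat, home against the back stop, blade straight out, and the fingers have let go (x of key in the frame of seat between -0.006 and 0.004 m and y of key in the frame of seat between -0.006 and 0.006 m and z of key in the frame of seat below 0.003 m and angle between key's own z axis and vertical below 0.1 rad and angle between the x axis of key and the x axis of clip, either way round below 0.17 rad and contact force between the fingers and key below 0.1 N), for 0.2 s.
At the end, for the whole second after the job is handed in: The key lies flat and still on the seat, bow at most 6 mm short of the back stop and 6 mm off to a side, blade within 0.17 rad of straight out of the front, and the clip presses it onto the seat with 13 to 28 N, as when the wheel was wound to 0.50 to 0.60 N m; the robot touches nothing (contact force between key and seat between 13 and 28 N and x of key in the frame of seat between -0.006 and 0.004 m and y of key in the frame of seat between -0.006 and 0.006 m and z of key in the frame of seat between -0.003 and 0.003 m and angle between key's own z axis and vertical below 0.1 rad and angle between the x axis of key and the x axis of clip, either way round below 0.17 rad and linear speed of key below 0.01 m/s).
It fails at once if the key is overtightened: pressed on the seat with more than 34 N (wheel well past 0.6 N m) (contact force between key and seat above 34 N).
It fails at once if the glasses case is moved by more than 15 mm (distance of case from where it was at the start of the episode above 0.015 m).
It fails at once if the pot is moved by more than 15 mm (distance of pot from where it was at the start of the episode above 0.015 m).
It fails at once if the coin dish is moved by more than 15 mm (distance of dish from where it was at the start of the episode above 0.015 m).
It also fails if it takes over 72 s, if anything falls off the work surface, if the arm or the gripper's body presses on something with over 40 N, if the wrist force passes 120 N, or if a joint passes its speed limit or range.

## Robot

A 6-joint arm with a two-finger parallel gripper is mounted at the origin on the work surface. World frame = base frame: x ahead of the robot, y to its left, z up, the work surface at z = 0. Lengths are in m, angles in rad, forces in N, time in s.
With the tool pointing down it reaches from about 0.425 to 0.95 m from the base axis. Payload 3.5 kg.
Tool frame: the origin (TCP) lies between the finger pads; the fingertips stand 22 mm ahead of it and the grasp point (between the pads) lies 3 mm ahead of it (ctrl.nose_length is the z of the fingertips in the tool frame, in m); z points along the fingers, y is the line along which they close (so a half turn about z gives the same grasp; the last joint's range is limited). The gripper opens to 85 mm and grips with 20 to 120 N. Pads are 22 mm wide; open, the fingers measure 114 mm over their backs; the gripper's body (76 mm by 85 mm) begins 54 mm behind the grasp point. The pads swing forward as they close: fully open they stand 13 mm farther back than shut.
Start: joints at [-1.383, 0.286, 1.577, -0, 1.279, -0.15], TCP at [0.224, -0.637, 0.253] pointing down, gripper open.
Joint ranges: [-2.77, 2.77], [-0.9, 2.22], [0.21, 2.48], [-1.53, 4.67], [0.24, 2.81], [-2.84, 2.84]. Speed limits (rad/s): [2.79, 2.79, 3.14, 3.14, 3.14, 3.14].

## Interface

Orientations are given as a unit quaternion [x, y, z, w].
In Python, from plant import ctrl gives the robot as it stands. The module is installed in compiled form; this text tells all that it offers.
- The arm moves only by the tool send_rows, never from a script. Its argument "rows" is text: rows parted by semicolons, each of 7 numbers parted by spaces: the turn, a rotation vector about the tool's x, y, z in fractions of the full range, 1 being 180 degrees, then the shift along the tool's x, y, z in parts of the range, where 1.0 means 800 mm, then the opening, from -1 (shut) to 1 (fully open). A call has 1 to 8 rows; each row is the pose to reach, as a shift and turn from the pose commanded when the call began, along the tool's axes at that moment; what a row does not reach only later rows make up. A row lasts 1/8 s, in which the tool goes at most 62.5 mm and 10.7 degrees, less where a joint would pass 70% of its speed; a pose out of reach is approached as far as the arm can. A shift or turn number past 1, either way, is cut back to 1. A call with a gripper value outside its range is refused whole. The fingers move at their own pace and stop on an object; "grip_force" is the grip in N (left out, the last holds). Time passes only in rows, so rows that repeat a pose let the fingers close. It gives the time, the measured TCP pose, the force, the opening and the grip force at its end, in the units of the state.
- ctrl.get_state(): the state, without advancing time (a new reading comes with each control period).
- ctrl.read_camera(name): name is "scene" or "top" or "wrist"; returns a dict with "color" (384x512x3 uint8, red, green, blue), "fx", "fy", "cx", "cy" (pixels), "extrinsics" (4x4, takes a point from world to camera coordinates). Camera axes: x right, y down, z forward; pixel columns grow to the right and rows downward; lengths in m; the calibration is good to about 2 mm. A picture is of the moment at which its call begins. There is no depth.
- ctrl.sign_off(): hands the job in; it is judged then, once.
Trained networks look in a picture, given as the dict that the camera call returned (one of the last four; its "shot" number tells which), for a name from the list of things; names that differ only in an ending like _2 or _b are one class to them, and where a whole thing is asked for, a point or a joint stands for the part that bears it (a point fixed in the world has none). Each returns a list of dicts, best first, with "p" (0 to 1); they miss things now and then, are a little off and sometimes report something else, mostly with a low value. They report only what shows in the picture. A call takes as long as a camera call. They do not tell look-alikes from the thing itself.
- ctrl.look_for(picture, target): "position" ([x, y, z] in m, in the coordinates of the camera as it stood for that picture, good to about 4 mm: the middle of the surface that is visible of it).
The state is a dict: "time": time; "qpos": joint angles; "dq": joint speeds; "joint_efforts": joint torques, N m; "eef_pos": TCP position; "tcp_rot": TCP orientation; "contact_force": force on the tool from outside, world axes, zero at the start; "wrist_torque": the same for the moment, N m; "opening": opening from 0.0 (shut) to 1.0 (fully open); "finger_force": force on a finger pad.
Only numpy, scipy, OpenCV 4.12 (cv2) and the standard library are available. Lean on these libraries where they do the work, as an engineer would, in place of code of your own. Each camera call takes 0.05 s, during which the arm holds its last target. There are 200 camera calls.

## Working session

There is one attempt and no reset: what is moved stays moved. The work goes in short steps, Python scripts to look and compute and a tool call to move; the robot and the scene stay as the last step left them, time stands still between calls to the robot, and variables do not carry over. Pictures are saved under pics/ and viewed, at most 10 in all, crops included, and the job is handed in when it is done.

Besides the shell and the picture viewer there is one more tool, called after "Request:" as name(argument=value, ...) on one line, values as JSON. send_rows: Moves the arm, as the interface text tells. Its arguments: {"type":"object","properties":{"rows":{"type":"string"},"grip_force":{"type":"number"}},"required":["rows"]}

```bash
mkdir -p pics; cat > h.py <<'E'
import numpy as np, cv2, json
from scipy.spatial.transform import Rotation as R
from plant import ctrl
def px(c,P):
    q=c["extrinsics"]@np.append(P,1); return np.array([c["fx"]*q[0]/q[2]+c["cx"],c["fy"]*q[1]/q[2]+c["cy"]])
def world(c,p): return (np.linalg.inv(c["extrinsics"])@np.append(p,1))[:3]
def ray(c,uv,z):
    E=np.linalg.inv(c["extrinsics"]); d=E[:3,:3]@np.array([(uv[0]-c["cx"])/c["fx"],(uv[1]-c["cy"])/c["fy"],1]); o=E[:3,3]
    return o+d*(z-o[2])/d[2]
def look(c,n): return [(round(d["p"],2),np.round(world(c,d["position"]),4).tolist(),np.round(px(c,world(c,d["position"]))).tolist()) for d in ctrl.look_for(c,n)]
def save(c,f,crop=None,s=1):
    im=c["color"][...,::-1]
    if crop: im=im[crop[1]:crop[3],crop[0]:crop[2]]
    cv2.imwrite(f,cv2.resize(im,None,fx=s,fy=s,interpolation=cv2.INTER_CUBIC))
def st():
    s=ctrl.get_state(); print({k:np.round(s[k],4).tolist() for k in ("time","qpos","eef_pos","tcp_rot","contact_force","wrist_torque","opening","finger_force")}); return s
E
python3 - <<'E'
from h import *
st()
a=ctrl.read_camera("scene");b=ctrl.read_camera("top")
im=np.hstack([a["color"],b["color"]])
cv2.imwrite("pics/a.png",cv2.resize(a["color"][...,::-1],(800,600)));cv2.imwrite("pics/b.png",cv2.resize(b["color"][...,::-1],(800,600)))
for n in ["key","clip","seat","bridge","wheel_top","case","pot","dish"]:
  for c in (a,b): print(n,look(c,n))
for c in (a,b): print(np.linalg.inv(c["extrinsics"])[:3].round(3).tolist(), c["fx"],c["cx"],c["cy"])
E
```

```text
{'time': 0.0, 'qpos': [-1.383, 0.2872, 1.5782, -0.0, 1.2786, -0.15], 'eef_pos': [0.2236, -0.6363, 0.252], 'tcp_rot': [0.9858, 0.1681, -0.0, -0.0012], 'contact_force': [-0.6371, -0.2424, -0.6009], 'wrist_torque': [-0.0488, -0.0164, -0.053], 'opening': 0.9985, 'finger_force': 0.0}
key [(0.6, [0.6122, -0.2595, 0.0068], [157.0, 231.0]), (0.58, [0.5141, -0.2814, 0.0107], [144.0, 211.0]), (0.57, [0.519, -0.1674, 0.0034], [185.0, 207.0]), (0.42, [0.7823, -0.0879, 0.0078], [237.0, 258.0])]
key [(0.62, [0.5205, -0.1599, 0.0045], [337.0, 235.0]), (0.53, [0.5106, -0.2791, 0.0098], [384.0, 238.0]), (0.5, [0.6072, -0.2635, 0.0095], [376.0, 201.0])]
clip [(0.92, [0.5849, 0.0911, 0.0282], [277.0, 196.0])]
clip [(0.84, [0.5656, 0.0972, 0.0245], [235.0, 220.0])]
seat [(0.41, [0.5554, 0.0252, 0.0262], [252.0, 196.0])]
seat [(0.62, [0.5428, 0.0399, 0.0281], [258.0, 229.0])]
bridge [(0.84, [0.5829, 0.0977, 0.0246], [279.0, 197.0])]
bridge [(0.72, [0.5637, 0.0957, 0.0257], [236.0, 221.0])]
wheel_top [(0.82, [0.584, 0.0948, 0.0295], [278.0, 196.0]), (0.38, [0.5485, 0.39, 0.0262], [360.0, 175.0])]
wheel_top [(0.64, [0.5705, 0.0915, 0.0238], [238.0, 218.0])]
case []
case [(0.68, [0.5324, 0.392, 0.032], [117.0, 236.0]), (0.6, [0.803, -0.0944, 0.014], [308.0, 126.0])]
pot [(0.93, [0.7833, 0.166, 0.0537], [332.0, 223.0])]
pot [(0.71, [0.7829, 0.1724, 0.052], [202.0, 133.0]), (0.53, [0.5677, 0.0952, 0.0276], [236.0, 219.0])]
dish [(0.82, [0.7802, -0.0875, 0.0103], [237.0, 257.0])]
dish [(0.8, [0.8002, -0.0975, 0.0111], [309.0, 127.0])]
[[0.336, 0.507, -0.794, 1.537], [0.942, -0.167, 0.292, -0.3], [0.016, -0.846, -0.533, 0.699]] 420.68329683306507 263.9245987031899 189.64786431454885
[[-0.022, -0.999, 0.039, 0.592], [-1.0, 0.023, 0.001, 0.047], [-0.002, -0.039, -0.999, 0.96]] 372.02534103591313 254.22051644316687 194.6436915344074
```

View pics/a.png

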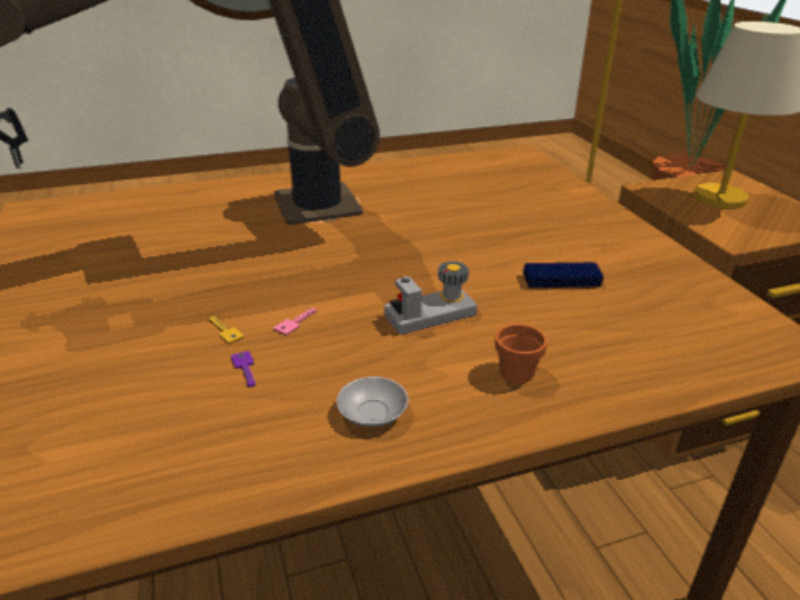

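View pics/b.png

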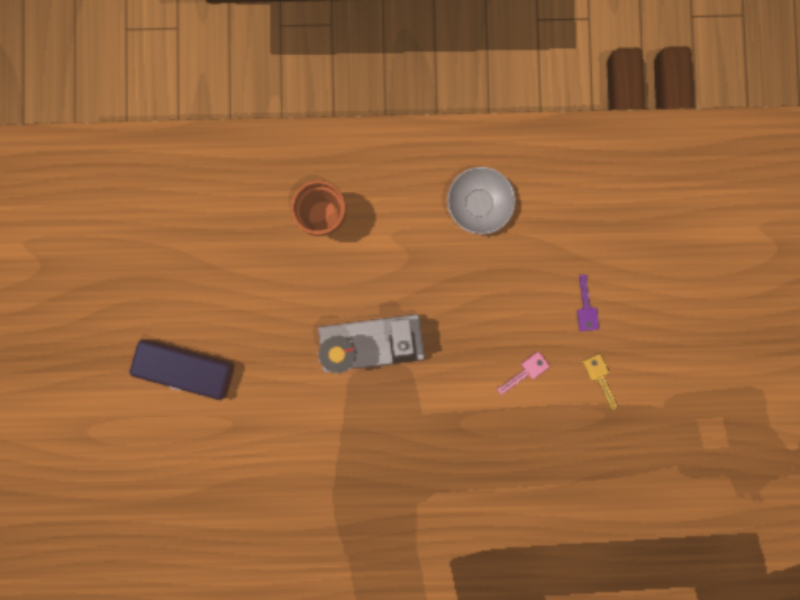

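The yellow key at (598,375) in b.png is the brass one. The pink key at (525,372) and the purple one at (588,305) are look-alikes in the wrong colour. The clip's front faces the robot, with the wheel on its left. Next I'll move above the key for a wrist view and the confirming crop.

```bash
cat >> h.py <<'E'
def rel(pos,yaw,tilt=0):
    "shift (mm, tool axes) and rotvec (deg) to a down-pointing pose with tool x at yaw (deg)"
    s=ctrl.get_state(); A=R.from_quat(s["tcp_rot"])
    B=R.from_euler("z",yaw,degrees=True)*R.from_euler("x",180,degrees=True)*R.from_euler("y",tilt,degrees=True)
    d=A.inv().apply(np.array(pos)-s["eef_pos"])*1e3
    print("turn",(A.inv()*B).as_rotvec(degrees=True).round(2),"shift",d.round(1))
def seg(c,lo,hi):
    m=cv2.inRange(cv2.cvtColor(c["color"],cv2.COLOR_RGB2HSV),lo,hi)
    n,l,s,ce=cv2.connectedComponentsWithStats(m); return m,l,s,ce
E
python3 - <<'E'
from h import *
c=ctrl.read_camera("wrist"); A=np.linalg.inv(c["extrinsics"]); s=ctrl.get_state()
T=R.from_quat(s["tcp_rot"]); print("cam in tool",T.inv().apply(A[:3,3]-s["eef_pos"]),(T.inv().as_matrix()@A[:3,:3]).round(2).tolist(),c["fx"])
rel([0.46,-0.27,0.22],19.3)
E
```

```text
cam in tool [ 0.07950126  0.0009972  -0.12086839] [[0.0, -0.95, -0.31], [1.0, 0.0, 0.0], [-0.0, -0.31, 0.95]] 278.28639341775863
turn [0.01 0.   0.05] shift [ 344.5 -267.8   33.3]
```

Careful with the scale: shifts go in shares of 800 mm and turns go in shares of 180 degrees. That gives: 344 mm / 800 = 0.43, 301 mm / 800 = 0.3763.

Request:
send_rows(rows="0 0 0 0.0538 -0.0413 0.005 0;0 0 0 0.1075 -0.0838 0.01 0;0 0 0 0.1613 -0.125 0.015 0;0 0 0 0.215 -0.1675 0.02 0;0 0 0 0.2688 -0.2088 0.025 0;0 0 0 0.3225 -0.2513 0.03 0;0 0 0 0.3763 -0.2925 0.035 0;0 0 0 0.43 -0.335 0.0413 0")

```text
time: 1.95
eef_pos: [0.4604, -0.2685, 0.2207]
tcp_rot: [0.986, 0.168, 0.0, 0.0]
contact_force: [0.7, -0.8, 0.4]
opening: 0.5
finger_force: 0.0
```

```bash
python3 - <<'E'
from h import *
st(); c=ctrl.read_camera("wrist"); save(c,"pics/w1.png",s=1.5)
b=ctrl.read_camera("top");a=ctrl.read_camera("scene")
P={}
for nm,cc in(("w",c),("t",b),("s",a)):
    m,l,s,ce=seg(cc,(20,120,110),(35,255,255))
    print(nm,[(s[i].tolist(),ce[i].round(1).tolist()) for i in range(1,len(s)) if s[i][4]>12])
print(look(c,"key"))
E
```

```text
{'time': 1.95, 'qpos': [-0.7186, 0.0016, 1.9565, 0.0001, 1.1822, 0.5146], 'eef_pos': [0.4604, -0.2685, 0.2207], 'tcp_rot': [0.9858, 0.168, 0.0004, 0.0005], 'contact_force': [0.6952, -0.8254, 0.3696], 'wrist_torque': [-0.0086, 0.0102, 0.0079], 'opening': 0.5002, 'finger_force': 0.0}
w [([263, 106, 27, 77, 966], [276.6, 132.3])]
t [([212, 223, 7, 6, 28], [214.8, 226.0])]
s [([446, 114, 33, 19, 305], [462.6, 123.6]), ([286, 169, 9, 5, 31], [289.9, 170.7]), ([492, 182, 20, 7, 82], [502.0, 185.0]), ([134, 202, 21, 18, 128], [144.7, 211.8]), ([463, 263, 23, 8, 78], [474.0, 266.5])]
[(0.93, [0.5246, -0.1689, 0.0045], [193.0, 91.0]), (0.77, [0.5133, -0.2827, 0.0054], [283.0, 135.0]), (0.66, [0.6058, -0.264, 0.0083], [297.0, 47.0])]
```

View pics/w1.png

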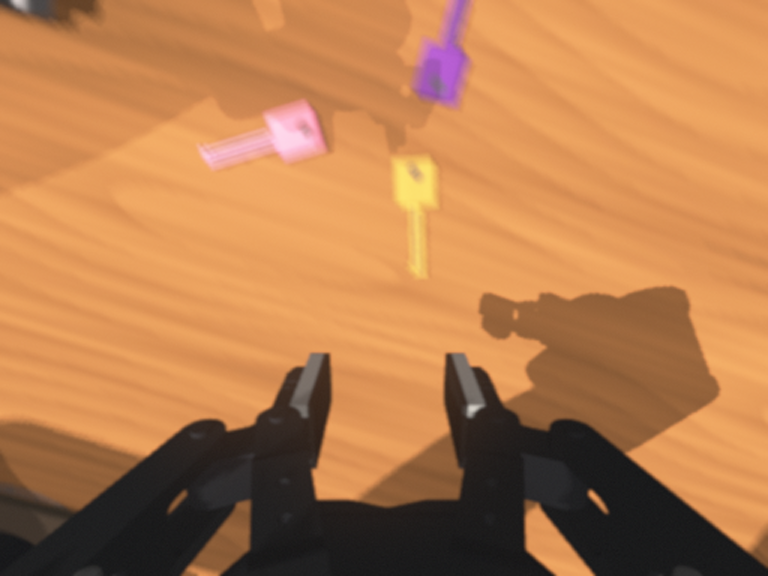

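In this 1.5x view the brass (yellow) key has its bow at (415,182) and its blade running to (418,275). The pink key at (295,130) and the purple key at (442,70) are the wrong colour, so yellow is the one to take.

```bash
cat >> h.py <<'E'
def keyfit(c,z=0.006,lo=(20,110,100),hi=(35,255,255)):
    m,l,s,ce=seg(c,lo,hi); i=1+np.argmax(s[1:,4]); ys,xs=np.nonzero(l==i)
    u=np.arange(len(xs)); W=np.array([ray(c,(x,y),z)[:2] for x,y in zip(xs,ys)])
    # minimise misfit to known outline: PCA for axis, ends by percentile
    box=cv2.minAreaRect((W*1e4).astype(np.float32))
    m0=W.mean(0); v=np.linalg.svd(W-m0,full_matrices=False)[2][0]
    t=(W-m0)@v; n=(W-m0)@np.array([-v[1],v[0]])
    if n[t>0].std()<n[t<0].std(): v=-v; t=-t; n=-n
    nb=n[t<np.median(t)]
    # blade centreline refine
    far=t<t.min()+0.05; far&=t>t.min()+0.004
    k=np.polyfit(t[far],n[far],1)
    yaw=np.degrees(np.arctan2(v[1],v[0])); L=t.max()-t.min()
    tip=m0+v*t.min(); end=m0+v*t.max()
    print("len",L.round(4),"yaw",yaw.round(2),"blade slope deg",np.degrees(k[0]).round(2),"tip",tip.round(4),"bowend",end.round(4),"origin",(end-v*0.018).round(4))
    return tip,end,yaw
E
python3 - <<'E'
from h import *
c=ctrl.read_camera("wrist"); t,e,y=keyfit(c); v=(e-t)/np.linalg.norm(e-t); o=e-v*.018
g=o-v*.050; print(g); rel([*g-.015*v,.12],y)
# bow centroid ray for triangulation
m,l,s,ce=seg(c,(20,110,100),(35,255,255)); i=1+np.argmax(s[1:,4]); print(ce[i],ray(c,ce[i],.006),ray(c,ce[i],.0)); np.save("r1",[ray(c,ce[i],0),ray(c,ce[i],.1)])
E
```

```text
len 0.0909 yaw 22.37 blade slope deg -1.43 tip [ 0.4539 -0.3034] bowend [ 0.5379 -0.2688] origin [ 0.5213 -0.2757]
[ 0.47505936 -0.29468382]
turn [ 0.04  0.01 -2.97] shift [ -8.4  28.9 100.6]
[279.59294566 136.13822688] [ 0.5098374 -0.2803762  0.006    ] [ 0.50938519 -0.28103323  0.        ]
```

Scaled: 100 mm / 800 = 0.125, 80 mm / 800 = 0.1, -2 degrees / 180 = -0.0111.

Request:
send_rows(rows="0 0 -0.0056 -0.005 0.0175 0.0563 -0.3;0 0 -0.0111 -0.01 0.0363 0.1 -0.3;0 0 -0.0111 -0.01 0.0363 0.125 -0.3;0 0 -0.0111 -0.01 0.0363 0.125 -0.3")

```text
time: 2.7
eef_pos: [0.4597, -0.3007, 0.1185]
tcp_rot: [0.983, 0.184, -0.001, -0.002]
contact_force: [1.2, -0.7, -0.0]
opening: 0.354
finger_force: 0.0
```

```bash
python3 - <<'E'
from h import *
c=ctrl.read_camera("wrist"); save(c,"pics/w2.png",s=1.5); t,e,y=keyfit(c); v=(e-t)/np.linalg.norm(e-t); o=e-v*.018
m,l,s,ce=seg(c,(20,110,100),(35,255,255)); i=1+np.argmax(s[1:,4]); print(s[i],ce[i])
p,q=np.load("r1.npy"); a,b=ray(c,ce[i],0),ray(c,ce[i],.1)
d1=(q-p)/np.linalg.norm(q-p); d2=(b-a)/np.linalg.norm(b-a)
x=np.linalg.lstsq(np.c_[d1,-d2],a-p,rcond=None)[0]; print(p+d1*x[0],a+d2*x[1])
g=o-v*.050; print(g); rel([*g,.024],y); st()
E
```

```text
len 0.0908 yaw 22.68 blade slope deg -0.54 tip [ 0.454  -0.3034] bowend [ 0.5378 -0.2684] origin [ 0.5212 -0.2753]
[ 237   97   37  109 2021] [255.48342405 135.63285502]
[ 0.51011276 -0.27997613  0.00965345] [ 0.51061075 -0.27979815  0.00959642]
[ 0.47505807 -0.29459418]
turn [-0.05  0.04 -1.45] shift [15.8 -0.8 96.1]
{'time': 2.75, 'qpos': [-0.7633, 0.1654, 1.9831, -0.0002, 0.9942, 0.4371], 'eef_pos': [0.4607, -0.3011, 0.1201], 'tcp_rot': [0.9829, 0.1842, -0.0004, -0.0004], 'contact_force': [0.4864, -0.0783, 0.382], 'wrist_torque': [-0.0186, -0.0044, -0.0072], 'opening': 0.352, 'finger_force': 0.0}
```

View pics/w2.png

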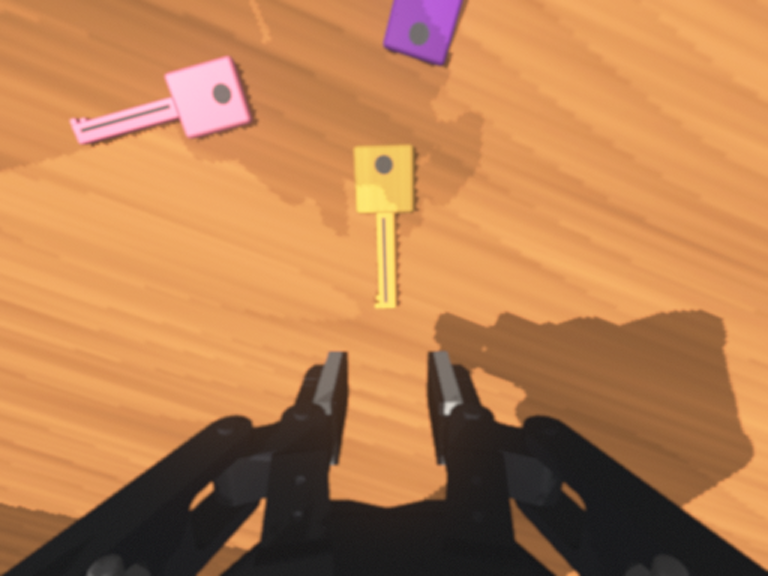

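View w2 confirms the brass key: bow at (384,178), blade tip at (386,305), lined up between the fingers. Descending to grip the blade.

Scaled: 97 mm / 800 = 0.1213, 96 mm / 800 = 0.12, -1 degrees / 180 = -0.0056.

Request:
send_rows(rows="0 0 -0.0056 0.02 -0.0013 0.0375 -0.3;0 0 -0.0056 0.02 -0.0013 0.075 -0.3;0 0 -0.0056 0.02 -0.0013 0.1 -0.3;0 0 -0.0056 0.02 -0.0013 0.115 -0.3;0 0 -0.0056 0.02 -0.0013 0.12 -0.3;0 0 -0.0056 0.02 -0.0013 0.1213 -0.3;0 0 -0.0056 0.02 -0.0013 0.1213 -0.3")

```text
time: 3.62
eef_pos: [0.4765, -0.2937, 0.0241]
tcp_rot: [0.981, 0.194, 0.0, 0.001]
contact_force: [0.9, 0.9, -0.4]
opening: 0.349
finger_force: 0.0
```

Request:
send_rows(rows="0 0 0 0 0 0 -1;0 0 0 0 0 0 -1;0 0 0 0 0 0 -1;0 0 0 0 0 0 -1;0 0 0 0 0 0 -1", grip_force=45)

```text
time: 4.25
eef_pos: [0.4765, -0.2936, 0.0241]
tcp_rot: [0.981, 0.194, 0.0, 0.0]
contact_force: [-1.5, 1.1, 6.0]
opening: 0.092
finger_force: 44.5
```

Scaled: -262 mm / 800 = -0.3275, -225 mm / 800 = -0.2813, 15 degrees / 180 = 0.0833.

Request:
send_rows(rows="0 0 0 0 0 -0.025 -1;0 0 0 0 0 -0.075 -1;0 0 0 0.0175 -0.0538 -0.125 -1;0 0 0.0167 0.035 -0.1075 -0.175 -1;0 0 0.0333 0.0525 -0.1688 -0.2125 -1;0 0 0.05 0.0713 -0.225 -0.22 -1;0 0 0.0667 0.0888 -0.2813 -0.22 -1;0 0 0.0833 0.1038 -0.3275 -0.22 -1")

```text
time: 5.25
eef_pos: [0.4526, -0.0176, 0.2002]
tcp_rot: [0.998, 0.063, 0.001, 0.0]
contact_force: [0.5, -0.1, -0.5]
opening: 0.095
finger_force: 44.0
```

Request:
send_rows(rows="0 0 0 0.0025 -0.025 0 -1;0 0 0 0.0038 -0.05 0 -1;0 0 0 0.0038 -0.05 0 -1;0 0 0 0.0038 -0.05 0 -1")

```text
time: 5.75
eef_pos: [0.451, 0.0204, 0.1996]
tcp_rot: [0.998, 0.064, 0.0, 0.0]
contact_force: [0.0, 0.3, -0.2]
opening: 0.091
finger_force: 44.0
```

```bash
python3 - <<'E'
from h import *
st(); c=ctrl.read_camera("wrist"); save(c,"pics/w3.png",s=1.5)
for n in ["clip","wheel_top","bridge","seat","key"]: print(n,look(c,n))
E
```

```text
{'time': 5.75, 'qpos': [-0.1801, -0.1714, 2.1576, -0.0004, 1.1549, 1.2624], 'eef_pos': [0.451, 0.0204, 0.1996], 'tcp_rot': [0.9979, 0.0642, 0.0002, 0.0002], 'contact_force': [0.0054, 0.3025, -0.219], 'wrist_torque': [0.0248, 0.0275, -0.0141], 'opening': 0.0907, 'finger_force': 44.0112}
clip [(0.85, [0.5673, 0.1039, 0.0318], [184.0, 53.0])]
wheel_top [(0.89, [0.5624, 0.0966, 0.0278], [193.0, 60.0])]
bridge [(0.83, [0.5659, 0.101, 0.029], [188.0, 55.0])]
seat [(0.81, [0.5494, 0.0385, 0.0261], [251.0, 83.0])]
key [(0.71, [0.4958, 0.0227, 0.1809], [263.0, 176.0]), (0.62, [0.5206, -0.1657, 0.0053], [430.0, 137.0])]
```

View pics/w3.png

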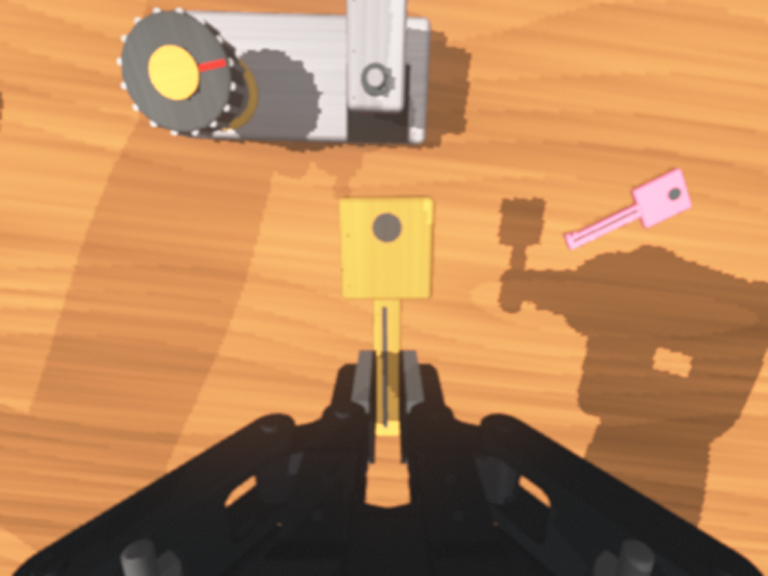

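The key is held straight by its blade, bow at (387,248). The clip shows at the top: wheel cap at (173,72), stem top at (375,79), front-right foot corner at (425,143). I'll take a second, higher view to triangulate.

```bash
cat > cam.py <<'E'
from h import *
import sys,pickle
c=ctrl.read_camera("wrist"); pickle.dump(c,open(sys.argv[1]+".pkl","wb"))
m,l,s,ce=seg(c,(20,110,100),(35,255,255)); print([(s[i].tolist(),ce[i].round(1).tolist()) for i in range(1,len(s)) if s[i][4]>60])
E
python3 cam.py v1
```

```text
[([99, 31, 33, 35, 907], [114.8, 47.9]), ([226, 132, 63, 104, 3992], [256.7, 171.6]), ([251, 281, 15, 9, 108], [258.6, 285.6])]
```

Scaled: -80 mm / 800 = -0.1, -70 mm / 800 = -0.0875.

Request:
send_rows(rows="0 0 0 0 -0.0375 -0.025 -1;0 0 0 0 -0.075 -0.0625 -1;0 0 0 0 -0.1 -0.0875 -1;0 0 0 0 -0.1 -0.0875 -1;0 0 0 0 -0.1 -0.0875 -1")

```text
time: 6.72
eef_pos: [0.4404, 0.0996, 0.2683]
tcp_rot: [0.998, 0.064, -0.001, 0.0]
contact_force: [-0.1, -0.6, -0.3]
opening: 0.089
finger_force: 44.1
```

```bash
python3 cam.py v2; python3 - <<'E'
from h import *
import pickle
a,b=[pickle.load(open(f"v{i}.pkl","rb")) for i in(1,2)]
A=cv2.resize(a["color"][0:100,70:300],None,fx=3.4,fy=3.4,interpolation=cv2.INTER_CUBIC)[:290]
B=cv2.resize(b["color"][0:110,150:380],None,fx=3.4,fy=3.4,interpolation=cv2.INTER_CUBIC)[:310]
cv2.imwrite("pics/w4.png",np.vstack([A,B])[...,::-1])
E
```

```text
[([220, 48, 23, 26, 475], [231.1, 60.8]), ([226, 132, 62, 105, 3970], [256.7, 171.6]), ([251, 282, 15, 8, 100], [257.8, 286.0])]
```

View pics/w4.png

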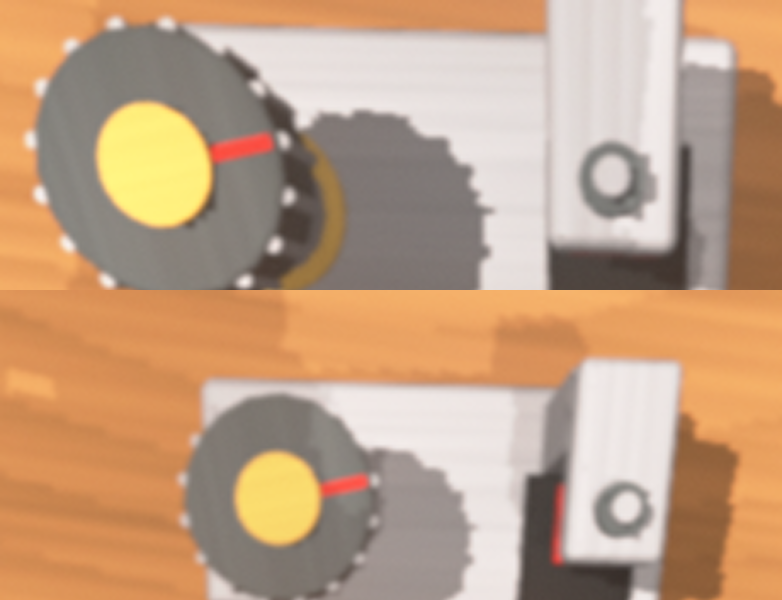

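In the crops (top v1, bottom v2) I can pick the wheel cap, the bridge corners, the stem and the foot corners. I'll fit the clip's pose to them.

```bash
cat > fit.py <<'E'
from h import *
import pickle
from scipy.optimize import least_squares
a,b=[pickle.load(open(f"v{i}.pkl","rb")) for i in(1,2)]
f=lambda u0,dy,x,y:((x+.5)/3.4-.5+u0,(y-dy+.5)/3.4-.5)
O=[(a,(46,-32,26),f(70,0,736,38)),(a,(-14,15,84),f(70,0,552,249)),(a,(-14,-15,84),f(70,0,677,252)),
(a,(0,0,'s'),f(70,0,612,176)),(a,(0,100,'w'),(114.8,47.9)),
(b,(46,132,26),f(150,290,203,379)),(b,(-14,15,84),f(150,290,564,559)),(b,(-14,-15,84),f(150,290,656,563)),
(b,(40,15,84),f(150,290,586,358)),(b,(40,-15,84),f(150,290,682,362)),(b,(0,0,'s'),f(150,290,627,510)),(b,(0,100,'w'),(231.1,60.8))]
def res(p,mode=0):
    q=[]
    for c,P,uv in O:
        z={'s':p[3],'w':p[4]}.get(P[2],P[2]) if isinstance(P[2],str) else P[2]+p[5]*1
        w=np.array([p[0],p[1],0])+R.from_euler('z',p[2]).apply([P[0]/1e3,P[1]/1e3,0])+[0,0,z/1e3]
        q.append(px(c,w)-uv)
    return np.ravel(q)
r=least_squares(res,[.56,.03,.12,100,88,0],loss='soft_l1')
print(r.x[:2].round(4),np.degrees(r.x[2]).round(2),r.x[3:].round(1)); print(res(r.x).reshape(-1,2).round(1).tolist())
np.save("clip",r.x)
E
python3 fit.py; python3 - <<'E'
from h import *
s=st();c=ctrl.read_camera("wrist"); z=s["eef_pos"][2]-.022+.006
for zz in (z,z-.004): t,e,y=keyfit(c,zz)
T=R.from_quat(s["tcp_rot"]); print("bowend in tool",T.inv().apply(np.array([*e,z])-s["eef_pos"]))
E
```

```text
[0.5668 0.04  ] 6.12 [90.4 91.4 -5.2]
[[0.8, 0.3], [-0.5, 0.1], [0.2, 0.0], [0.5, -0.1], [-0.1, 0.0], [-0.2, -0.2], [-0.7, 0.7], [1.2, 0.2], [-2.4, 0.1], [-0.0, -0.3], [-0.4, -0.9], [0.4, -0.0]]
{'time': 6.775, 'qpos': [-0.0032, -0.2389, 2.085, -0.0004, 1.2978, 1.44], 'eef_pos': [0.4403, 0.0994, 0.2679], 'tcp_rot': [0.998, 0.0638, -0.0012, 0.0001], 'contact_force': [-0.4454, 0.6399, -0.5409], 'wrist_torque': [-0.0274, 0.0277, 0.0099], 'opening': 0.0936, 'finger_force': 44.0653}
len 0.0547 yaw 8.19 blade slope deg -0.22 tip [0.4525 0.1002] bowend [0.5066 0.108 ] origin [0.4888 0.1054]
len 0.0563 yaw 8.19 blade slope deg -0.09 tip [0.4505 0.0999] bowend [0.5062 0.1079] origin [0.4884 0.1054]
bowend in tool [ 6.64858226e-02 -7.63926120e-05  1.58446513e-02]
```

```bash
sed 's/+p\[5\]\*1//' fit.py | sed 's/np.save.*//' | python3 -; python3 - <<'E'
from h import *
# compare with top & scene
b=ctrl.read_camera("top");a=ctrl.read_camera("scene")
p=np.load("clip.npy")
for n,c in(("top",b),("scene",a)):
    m,l,s,ce=seg(c,(18,110,100),(35,255,255)); w=p[:2]+R.from_euler('z',p[2]).apply([0,.1,0])[:2]
    for z in(.084,.088,.091): print(n,px(c,[*w,z]).round(1))
    print([(s[i].tolist(),ce[i].round(1).tolist()) for i in range(1,len(s)) if 20<s[i][4]<60])
E
```

```text
[0.5661 0.0402] 5.86 [93.3 91.2  0. ]
[[1.3, -0.5], [-1.5, 0.2], [0.1, 0.4], [0.0, 0.3], [-0.3, 0.4], [-1.0, -1.3], [-0.0, 0.9], [2.3, 0.6], [-1.4, -0.7], [1.5, -0.9], [0.0, -0.5], [0.2, 0.3]]
top [216.1 225.4]
top [215.9 225.5]
top [215.8 225.5]
[]
scene [289.2 172.6]
scene [289.3 171.4]
scene [289.4 170.5]
[([286, 169, 9, 5, 33], [290.0, 170.7])]
```

```bash
python3 - <<'E'
from h import *
rel([.4487,.0276,.12],6.0); rel([.4487,.0276,.058],6.0)
E
```

```text
turn [-0.01  0.12  1.29] shift [ -0.6  72.3 148.1]
turn [-0.01  0.12  1.29] shift [ -0.5  72.3 210.1]
```

Scaled: 210 mm / 800 = 0.2625, 205 mm / 800 = 0.2563, 1.3 degrees / 180 = 0.0072.

Request:
send_rows(rows="0 0 0.0028 0 0.0375 0.05 -1;0 0 0.0072 -0.0013 0.075 0.1125 -1;0 0 0.0072 -0.0013 0.09 0.175 -1;0 0 0.0072 -0.0013 0.09 0.225 -1;0 0 0.0072 -0.0013 0.09 0.2563 -1;0 0 0.0072 -0.0013 0.09 0.2625 -1;0 0 0.0072 -0.0013 0.09 0.2625 -1")

```text
time: 7.8
eef_pos: [0.4493, 0.0283, 0.0596]
tcp_rot: [0.999, 0.053, 0.0, 0.0]
contact_force: [-0.2, -0.0, -0.5]
opening: 0.091
finger_force: 44.1
```

```bash
python3 - <<'E'
from h import *
s=st(); rel([.5183,.0349,.0575],6.0)
c=ctrl.read_camera("wrist"); save(c,"pics/w5.png",s=1.5)
E
```

```text
{'time': 7.8, 'qpos': [-0.1632, 0.0554, 2.2421, -0.0001, 0.8441, 1.3023], 'eef_pos': [0.4493, 0.0283, 0.0596], 'tcp_rot': [0.9986, 0.0527, 0.0, 0.0], 'contact_force': [-0.2026, -0.0393, -0.4753], 'wrist_torque': [0.0118, -0.0418, 0.0004], 'opening': 0.0911, 'finger_force': 44.0845}
turn [ 0.   -0.    0.04] shift [69.3  0.7  2.1]
```

View pics/w5.png

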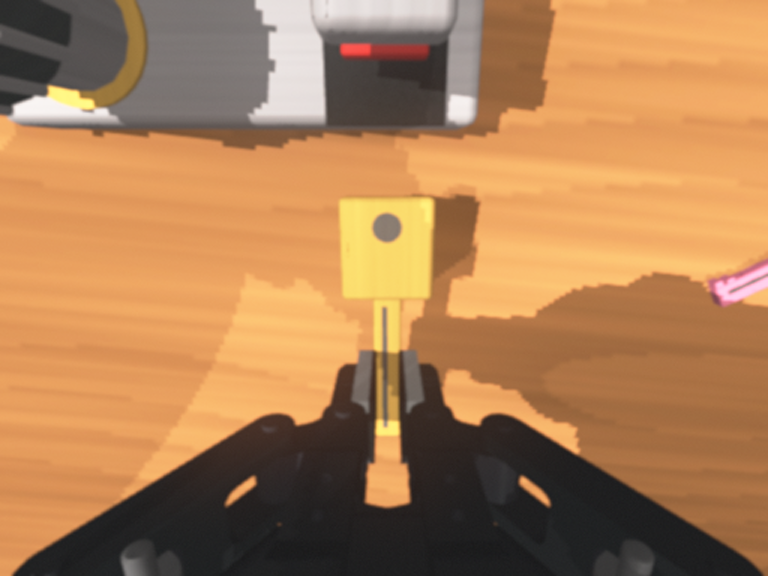

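Key and seat are lined up: the seat spans u 325–448 and the bow centre is at 387, with the red pad above it. Sliding in.

Scaled: 65 mm / 800 = 0.0813, 60 mm / 800 = 0.075.

Request:
send_rows(rows="0 0 0 0.0188 0 0.0025 -1;0 0 0 0.0375 0 0.0025 -1;0 0 0 0.0525 0 0.0025 -1;0 0 0 0.065 0 0.0025 -1;0 0 0 0.075 0 0.0025 -1;0 0 0 0.0813 0 0.0025 -1;0 0 0 0.0813 0 0.0025 -1")

```text
time: 8.72
eef_pos: [0.5138, 0.0354, 0.0573]
tcp_rot: [0.999, 0.053, -0.0, 0.0]
contact_force: [0.3, 0.2, -1.4]
opening: 0.09
finger_force: 44.1
```

Scaled: 3 mm / 800 = 0.0038, 2 mm / 800 = 0.0025.

Request:
send_rows(rows="0 0 0 0.0013 0 0 -1;0 0 0 0.0025 0 0 -1;0 0 0 0.0038 0 0 -1;0 0 0 0.0038 0 0 -1")

```text
time: 9.22
eef_pos: [0.5167, 0.0357, 0.0574]
tcp_rot: [0.999, 0.053, 0.0, 0.0]
contact_force: [-0.5, -0.0, 0.6]
opening: 0.095
finger_force: 44.1
```

Scaled: 2 mm / 800 = 0.0025, 1 mm / 800 = 0.0013.

Request:
send_rows(rows="0 0 0 0.0013 0 0 -1;0 0 0 0.0013 0 0 -1;0 0 0 0.0025 0 0 -1;0 0 0 0.0025 0 0 -1")

```text
time: 9.72
eef_pos: [0.5175, 0.036, 0.0568]
tcp_rot: [0.999, 0.053, -0.002, -0.0]
contact_force: [-4.3, -0.3, 0.5]
opening: 0.097
finger_force: 44.2
```

Scaled: 2 mm / 800 = 0.0025, 1 mm / 800 = 0.0013.

Request:
send_rows(rows="0 0 0 0.0013 0 0 -1;0 0 0 0.0013 0 0 -1;0 0 0 0.0025 0 0 -1;0 0 0 0.0025 0 0 -1")

```text
time: 10.22
eef_pos: [0.5176, 0.0362, 0.056]
tcp_rot: [0.999, 0.053, -0.004, -0.0]
contact_force: [-9.3, -2.4, 1.8]
opening: 0.089
finger_force: 44.3
```

Back stop reached. Easing off, then lowering onto the rubber.

Request:
send_rows(rows="0 0 0 -0.0038 0 0 -1;0 0 0 -0.0038 0 0.0013 -1;0 0 0 -0.0038 0 0.0025 -1;0 0 0 -0.0038 0 0.0038 -1;0 0 0 -0.0038 0 0.0038 -1")

```text
time: 10.85
eef_pos: [0.5174, 0.0358, 0.0542]
tcp_rot: [0.999, 0.053, -0.0, -0.0]
contact_force: [-4.8, -1.2, 1.3]
opening: 0.094
finger_force: 44.3
```

Scaled: 1 mm / 800 = 0.0013, 0.5 mm / 800 = 0.0006.

Request:
send_rows(rows="0 0 0 0 0 0.0006 -1;0 0 0 0 0 0.0013 -1;0 0 0 0 0 0.0013 -1")

```text
time: 11.22
eef_pos: [0.5174, 0.0358, 0.0534]
tcp_rot: [0.999, 0.053, -0.0, -0.0]
contact_force: [-6.0, -0.9, 2.3]
opening: 0.088
finger_force: 44.5
```

Scaled: -1 mm / 800 = -0.0013, 0.5 mm / 800 = 0.0006.

Request:
send_rows(rows="0 0 0 -0.0013 0 0.0006 -1;0 0 0 -0.0013 0 0.0013 -1;0 0 0 -0.0013 0 0.0013 -1")

```text
time: 11.6
eef_pos: [0.5174, 0.0358, 0.0533]
tcp_rot: [0.999, 0.053, 0.001, -0.0]
contact_force: [-5.5, 0.1, 6.0]
opening: 0.087
finger_force: 44.8
```

Request:
send_rows(rows="0 0 0 0 0 0 -0.5;0 0 0 0 0 0 -0.5;0 0 0 0 0 0 -0.5;0 0 0 0 0 0 -0.5")

```text
time: 12.1
eef_pos: [0.5169, 0.0356, 0.0523]
tcp_rot: [0.999, 0.053, 0.0, 0.0]
contact_force: [-0.2, 0.5, -1.2]
opening: 0.248
finger_force: 0.0
```

```bash
python3 - <<'E'
from h import *
s=st(); c=ctrl.read_camera("wrist"); save(c,"pics/w6.png",s=1.5)
E
```

```text
{'time': 12.1, 'qpos': [-0.1272, 0.2096, 2.0836, 0.0, 0.8478, 1.338], 'eef_pos': [0.5169, 0.0356, 0.0523], 'tcp_rot': [0.9986, 0.0528, 0.0003, 0.0], 'contact_force': [-0.15, 0.5111, -1.1653], 'wrist_torque': [0.0551, -0.0132, 0.0167], 'opening': 0.2479, 'finger_force': 0.0}
```

View pics/w6.png

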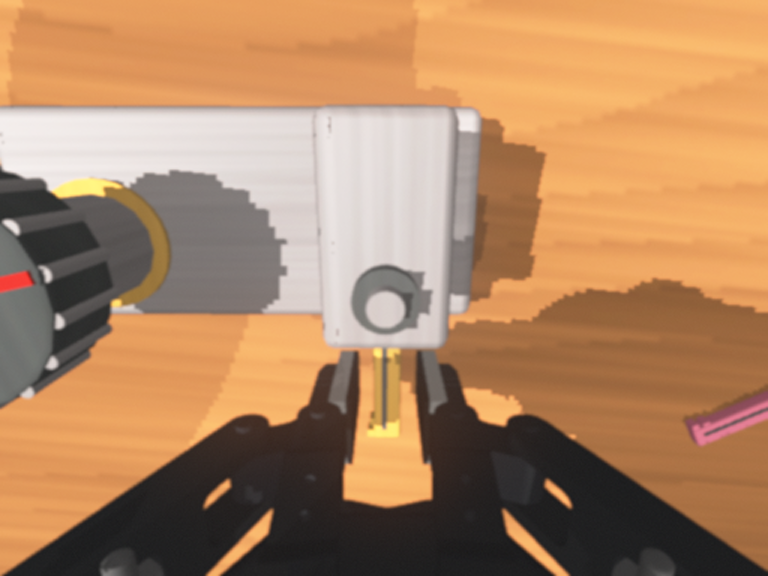

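The key lies on the seat with its blade straight, from (385,350) to (383,430), and the fingers are clear on both sides. Lifting off and going to the wheel, turning counter-clockwise on the way so one grasp covers the whole wind.

Scaled: -125 mm / 800 = -0.1563, -100 mm / 800 = -0.125, -60 degrees / 180 = -0.3333.

Request:
send_rows(rows="0 0 0 0 0 -0.025 -0.5;0 0 0 0 0 -0.0688 -0.5;0 0 -0.0556 0 0 -0.125 -0.5;0 0 -0.1111 0.0188 -0.0375 -0.1563 0.8;0 0 -0.1667 0.0375 -0.075 -0.1563 0.8;0 0 -0.2222 0.0625 -0.1238 -0.1563 0.8;0 0 -0.2778 0.0625 -0.1238 -0.1563 0.8;0 0 -0.3333 0.0625 -0.1238 -0.1563 0.8")

```text
time: 13.15
eef_pos: [0.5559, 0.1401, 0.177]
tcp_rot: [0.836, 0.548, -0.0, -0.0]
contact_force: [0.8, 0.6, -0.3]
opening: 0.901
finger_force: 0.0
```

Scaled: -80 degrees / 180 = -0.4444.

Request:
send_rows(rows="0 0 -0.0556 0 0 0 0.8;0 0 -0.1111 0 0 0 0.8;0 0 -0.1667 0 0 0 0.8;0 0 -0.2222 0 0 0 0.8;0 0 -0.2778 0 0 0 0.8;0 0 -0.3333 0 0 0 0.8;0 0 -0.3889 0 0 0 0.8;0 0 -0.4444 0 0 0 0.8")

```text
time: 14.15
eef_pos: [0.5559, 0.1394, 0.1771]
tcp_rot: [0.289, 0.957, 0.0, -0.0]
contact_force: [0.4, -0.6, -0.8]
opening: 0.898
finger_force: 0.0
```

Scaled: -70 degrees / 180 = -0.3889.

Request:
send_rows(rows="0 0 -0.0556 0 0 0 0.8;0 0 -0.1111 0 0 0 0.8;0 0 -0.1667 0 0 0 0.8;0 0 -0.2222 0 0 0 0.8;0 0 -0.2778 0 0 0 0.8;0 0 -0.3333 0 0 0 0.8;0 0 -0.3889 0 0 0 0.8;0 0 -0.3889 0 0 0 0.8")

```text
time: 15.15
eef_pos: [0.5559, 0.1394, 0.1772]
tcp_rot: [-0.308, 0.951, 0.0, -0.0]
contact_force: [0.4, 0.4, -0.1]
opening: 0.899
finger_force: 0.0
```

```bash
python3 - <<'E'
from h import *
s=st(); c=ctrl.read_camera("wrist"); save(c,"pics/w7.png",s=1.5)
m,l,q,ce=seg(c,(20,110,100),(35,255,255)); 
for i in range(1,len(q)):
    if q[i][4]>100: print(q[i],ce[i].round(1),ray(c,ce[i],.0895).round(4))
E
```

```text
{'time': 15.15, 'qpos': [0.0687, 0.139, 1.8957, 0.0, 1.107, -2.1293], 'eef_pos': [0.5559, 0.1394, 0.1772], 'tcp_rot': [-0.3085, 0.9512, 0.0, -0.0], 'contact_force': [0.4246, 0.3763, -0.0796], 'wrist_torque': [-0.027, 0.0046, 0.0258], 'opening': 0.8991, 'finger_force': 0.0}
[184  59  26  33 333] [195.9  73.9] [0.5031 0.0462 0.0895]
[170 129  17  30 157] [178.4 144.1] [0.5518 0.0612 0.0895]
[246 193  30  28 652] [260.4 207. ] [0.5562 0.1401 0.0895]
```

View pics/w7.png

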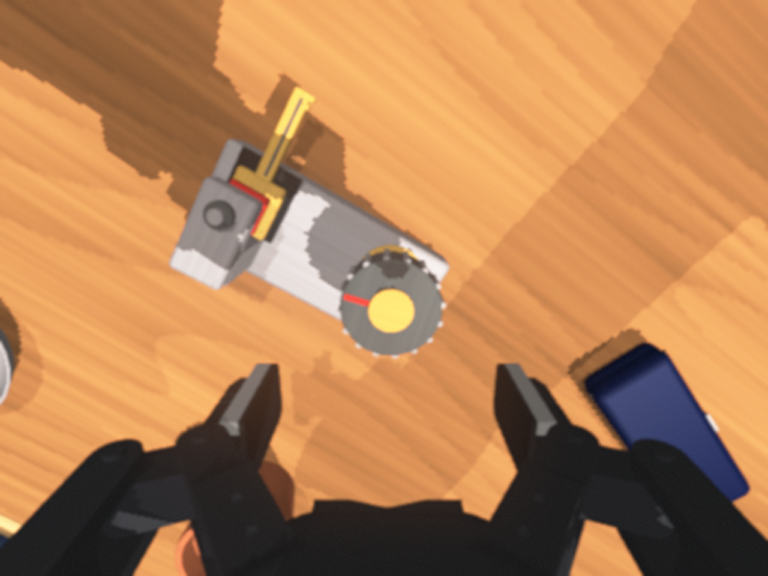

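The key is home under the red pad, bow at (262,195) and blade out to (303,95). The wheel's centre is within 1 mm of the TCP axis. Descending.

Scaled: 101 mm / 800 = 0.1263, 97 mm / 800 = 0.1213.

Request:
send_rows(rows="0 0 0 0 0 0.0438 0.8;0 0 0 0 0 0.0813 0.8;0 0 0 0 0 0.1063 0.8;0 0 0 0 0 0.1213 0.8;0 0 0 0 0 0.1263 0.8;0 0 0 0 0 0.1263 0.8")

```text
time: 15.95
eef_pos: [0.5565, 0.1395, 0.0769]
tcp_rot: [-0.309, 0.951, -0.0, 0.001]
contact_force: [0.2, 0.0, -0.4]
opening: 0.901
finger_force: 0.0
```

```bash
cat > tq.py <<'E'
from h import *
import sys
L=[]
for i in range(int(sys.argv[1])):
    ctrl.read_camera("top"); L.append(ctrl.get_state()["wrist_torque"][2])
s=ctrl.get_state(); print("Mz",np.mean(L).round(4),"sd",np.std(L).round(4),"q6",s["qpos"][5].round(4),"yaw",R.from_quat(s["tcp_rot"]).as_matrix()[:2,0].round(3),"F",s["contact_force"].round(1),"t",s["time"],"open",round(float(s["opening"]),3))
E
python3 tq.py 6
```

```text
Mz -0.0075 sd 0.0258 q6 -2.1313 yaw [-0.808 -0.589] F [0.9 0.1 0.3] t 16.25 open 0.898
```

Request:
send_rows(rows="0 0 0 0 0 0 -1;0 0 0 0 0 0 -1;0 0 0 0 0 0 -1;0 0 0 0 0 0 -1;0 0 0 0 0 0 -1", grip_force=80)

```text
time: 16.88
eef_pos: [0.5549, 0.1409, 0.0775]
tcp_rot: [-0.309, 0.951, 0.002, -0.001]
contact_force: [-5.5, 3.9, 7.8]
opening: 0.63
finger_force: 83.3
```

```bash
python3 tq.py 6
```

```text
Mz -0.0085 sd 0.0263 q6 -2.1312 yaw [-0.809 -0.588] F [-5.5  3.6  7.4] t 17.175 open 0.635
```

Scaled: 2 mm / 800 = 0.0025, 21 degrees / 180 = 0.1167.

Request:
send_rows(rows="0 0 0 0 0.0025 0 -1;0 0 0.0167 0 0.0025 0 -1;0 0 0.0333 0 0.0025 0 -1;0 0 0.05 0 0.0025 0 -1;0 0 0.0667 0 0.0025 0 -1;0 0 0.0833 0 0.0025 0 -1;0 0 0.1 0 0.0025 0 -1;0 0 0.1167 0 0.0025 0 -1")

```text
time: 18.18
eef_pos: [0.555, 0.141, 0.0775]
tcp_rot: [-0.131, 0.991, -0.0, -0.0]
contact_force: [-2.6, -1.3, 5.2]
opening: 0.636
finger_force: 83.5
```

```bash
python3 tq.py 5
```

```text
Mz 0.2911 sd 0.0442 q6 -1.7631 yaw [-0.965 -0.261] F [-1.6 -0.8  4.6] t 18.425 open 0.63
```

Scaled: 24 degrees / 180 = 0.1333.

Request:
send_rows(rows="0 0 0.0167 0 0 0 -1;0 0 0.0333 0 0 0 -1;0 0 0.05 0 0 0 -1;0 0 0.0667 0 0 0 -1;0 0 0.0833 0 0 0 -1;0 0 0.1 0 0 0 -1;0 0 0.1167 0 0 0 -1;0 0 0.1333 0 0 0 -1")

```text
time: 19.42
eef_pos: [0.5551, 0.1408, 0.0776]
tcp_rot: [0.078, 0.997, -0.0, 0.0]
contact_force: [-2.4, -0.5, 5.6]
opening: 0.637
finger_force: 83.4
```

```bash
python3 tq.py 8
```

```text
Mz 0.2899 sd 0.0217 q6 -1.3441 yaw [-0.988  0.154] F [-1.9 -1.4  5.2] t 19.825 open 0.632
```

Scaled: 16 degrees / 180 = 0.0889.

Request:
send_rows(rows="0 0 0.0111 0 0 0 -1;0 0 0.0222 0 0 0 -1;0 0 0.0333 0 0 0 -1;0 0 0.0444 0 0 0 -1;0 0 0.0556 0 0 0 -1;0 0 0.0667 0 0 0 -1;0 0 0.0778 0 0 0 -1;0 0 0.0889 0 0 0 -1")

```text
time: 20.82
eef_pos: [0.5551, 0.1407, 0.0775]
tcp_rot: [0.216, 0.976, -0.0, 0.0]
contact_force: [-2.3, -2.1, 5.4]
opening: 0.634
finger_force: 83.4
```

```bash
python3 tq.py 8
```

```text
Mz 0.3311 sd 0.0402 q6 -1.065 yaw [-0.907  0.42 ] F [-3.  -2.   5.6] t 21.225 open 0.636
```

Scaled: 12 degrees / 180 = 0.0667.

Request:
send_rows(rows="0 0 0.0111 0 0 0 -1;0 0 0.0222 0 0 0 -1;0 0 0.0333 0 0 0 -1;0 0 0.0444 0 0 0 -1;0 0 0.0556 0 0 0 -1;0 0 0.0667 0 0 0 -1")

```text
time: 21.98
eef_pos: [0.555, 0.1406, 0.0775]
tcp_rot: [0.316, 0.949, -0.001, 0.0]
contact_force: [-3.0, -2.5, 4.9]
opening: 0.634
finger_force: 83.4
```

```bash
python3 tq.py 10
```

```text
Mz 0.3684 sd 0.022 q6 -0.8557 yaw [-0.8    0.599] F [-3.3 -2.1  5.8] t 22.475 open 0.635
```

Scaled: 12 degrees / 180 = 0.0667.

Request:
send_rows(rows="0 0 0.0111 0 0 0 -1;0 0 0.0222 0 0 0 -1;0 0 0.0333 0 0 0 -1;0 0 0.0444 0 0 0 -1;0 0 0.0556 0 0 0 -1;0 0 0.0667 0 0 0 -1")

```text
time: 23.22
eef_pos: [0.555, 0.1406, 0.0775]
tcp_rot: [0.413, 0.911, -0.001, 0.0]
contact_force: [-2.1, -2.6, 5.4]
opening: 0.632
finger_force: 83.4
```

```bash
python3 tq.py 10
```

```text
Mz 0.421 sd 0.0242 q6 -0.6465 yaw [-0.659  0.752] F [-2.7 -2.2  5.5] t 23.725 open 0.635
```

Scaled: 4 degrees / 180 = 0.0222.

Request:
send_rows(rows="0 0 0.0056 0 0 0 -1;0 0 0.0111 0 0 0 -1;0 0 0.0167 0 0 0 -1;0 0 0.0222 0 0 0 -1")

```text
time: 24.22
eef_pos: [0.555, 0.1406, 0.0775]
tcp_rot: [0.445, 0.896, -0.001, 0.001]
contact_force: [-2.3, -1.9, 5.4]
opening: 0.634
finger_force: 83.4
```

```bash
cat > tm.py <<'E'
from h import *
L=[]
for i in range(8):
    s=ctrl.get_state(); L.append((round(float(s["wrist_torque"][2]),3),round(float(s["dq"][5]),3),round(float(s["time"]),3))); ctrl.read_camera("top")
print(L,s["qpos"][5].round(4))
E
python3 tm.py
```

```text
[(0.508, 0.138, 24.225), (0.466, -0.024, 24.275), (0.419, -0.007, 24.325), (0.451, -0.002, 24.375), (0.451, 0.001, 24.425), (0.46, 0.0, 24.475), (0.479, 0.0, 24.525), (0.438, 0.001, 24.575)] -0.5769
```

Scaled: 4 degrees / 180 = 0.0222.

Request:
send_rows(rows="0 0 0.0056 0 0 0 -1;0 0 0.0111 0 0 0 -1;0 0 0.0167 0 0 0 -1;0 0 0.0222 0 0 0 -1")

```text
time: 25.12
eef_pos: [0.555, 0.1405, 0.0775]
tcp_rot: [0.476, 0.88, -0.001, 0.001]
contact_force: [-3.3, -1.9, 5.8]
opening: 0.634
finger_force: 83.4
```

```bash
python3 tm.py
```

```text
[(0.501, 0.137, 25.125), (0.459, -0.025, 25.175), (0.42, -0.01, 25.225), (0.484, -0.001, 25.275), (0.488, -0.0, 25.325), (0.466, 0.0, 25.375), (0.455, 0.001, 25.425), (0.478, -0.0, 25.475)] -0.5071
```

Scaled: 5 degrees / 180 = 0.0278.

Request:
send_rows(rows="0 0 0.0056 0 0 0 -1;0 0 0.0111 0 0 0 -1;0 0 0.0167 0 0 0 -1;0 0 0.0222 0 0 0 -1;0 0 0.0278 0 0 0 -1")

```text
time: 26.15
eef_pos: [0.555, 0.1405, 0.0775]
tcp_rot: [0.513, 0.858, -0.001, 0.001]
contact_force: [-2.9, -2.9, 5.3]
opening: 0.633
finger_force: 83.4
```

```bash
python3 tm.py; python3 tq.py 14
```

```text
[(0.49, 0.138, 26.15), (0.466, -0.025, 26.2), (0.506, -0.007, 26.25), (0.527, -0.003, 26.3), (0.457, -0.0, 26.35), (0.501, -0.001, 26.4), (0.508, 0.001, 26.45), (0.531, -0.0, 26.5)] -0.4199
Mz 0.4934 sd 0.0266 q6 -0.4199 yaw [-0.473  0.881] F [-3.6 -1.9  5. ] t 27.25 open 0.631
```

Scaled: 2 degrees / 180 = 0.0111.

Request:
send_rows(rows="0 0 0.0056 0 0 0 -1;0 0 0.0111 0 0 0 -1;0 0 0.0111 0 0 0 -1;0 0 0.0111 0 0 0 -1")

```text
time: 27.75
eef_pos: [0.555, 0.1405, 0.0776]
tcp_rot: [0.528, 0.849, -0.001, 0.001]
contact_force: [-3.4, -2.3, 5.7]
opening: 0.634
finger_force: 83.4
```

```bash
python3 tq.py 10
```

```text
Mz 0.5138 sd 0.0321 q6 -0.3851 yaw [-0.442  0.897] F [-2.6 -3.7  4.3] t 28.25 open 0.635
```

Scaled: -5 degrees / 180 = -0.0278.

Request:
send_rows(rows="0 0 -0.0056 0 0 0 -1;0 0 -0.0111 0 0 0 -1;0 0 -0.0167 0 0 0 -1;0 0 -0.0222 0 0 0 -1;0 0 -0.0278 0 0 0 -1;0 0 -0.0278 0 0 0 -1")

```text
time: 29.0
eef_pos: [0.555, 0.1405, 0.0775]
tcp_rot: [0.491, 0.871, -0.001, 0.0]
contact_force: [-4.0, -2.0, 5.0]
opening: 0.639
finger_force: 83.7
```

```bash
python3 tq.py 10
```

```text
Mz 0.1935 sd 0.0177 q6 -0.471 yaw [-0.517  0.856] F [-2.6 -2.2  5.2] t 29.5 open 0.629
```

The wheel unwinds along the hub spring (about 3.7 N m/rad), so the hub is staying put. Relaxing the rest, letting go and lifting away.

Scaled: -2.5 degrees / 180 = -0.0139.

Request:
send_rows(rows="0 0 -0.0056 0 0 0 -1;0 0 -0.0111 0 0 0 -1;0 0 -0.0139 0 0 0 -1;0 0 -0.0139 0 0 0 0.8;0 0 -0.0139 0 0 0 0.8;0 0 -0.0139 0 0 0 0.8;0 0 -0.0139 0 0 0 0.8;0 0 -0.0139 0 0 0 0.8")

```text
time: 30.5
eef_pos: [0.5547, 0.1411, 0.0763]
tcp_rot: [0.473, 0.881, -0.0, -0.0]
contact_force: [-0.1, -0.2, 1.2]
opening: 0.904
finger_force: 0.0
```

Scaled: -110 mm / 800 = -0.1375, -80 mm / 800 = -0.1.

Request:
send_rows(rows="0 0 0 0 0 -0.0188 0.8;0 0 0 0 0 -0.05 0.8;0 0 0 0 0 -0.1 0.8;0 0 0 0 0 -0.1375 0.8;0 0 0 0 0 -0.1375 0.8;0 0 0 0 0 -0.1375 0.8")

```text
time: 31.25
eef_pos: [0.5543, 0.141, 0.1859]
tcp_rot: [0.473, 0.881, -0.0, -0.0]
contact_force: [0.3, -0.7, 0.2]
opening: 0.895
finger_force: 0.0
```

```bash
python3 - <<'E'
from h import *
s=st(); c=ctrl.read_camera("wrist"); save(c,"pics/w8.png",s=1.5)
E
```

```text
{'time': 31.25, 'qpos': [0.0717, 0.1268, 1.892, -0.0, 1.1236, -0.5139], 'eef_pos': [0.5543, 0.141, 0.1859], 'tcp_rot': [0.4729, 0.8811, -0.0002, -0.0003], 'contact_force': [0.2909, -0.6613, 0.2119], 'wrist_torque': [0.0009, 0.0349, 0.0591], 'opening': 0.8953, 'finger_force': 0.0}
```

View pics/w8.png

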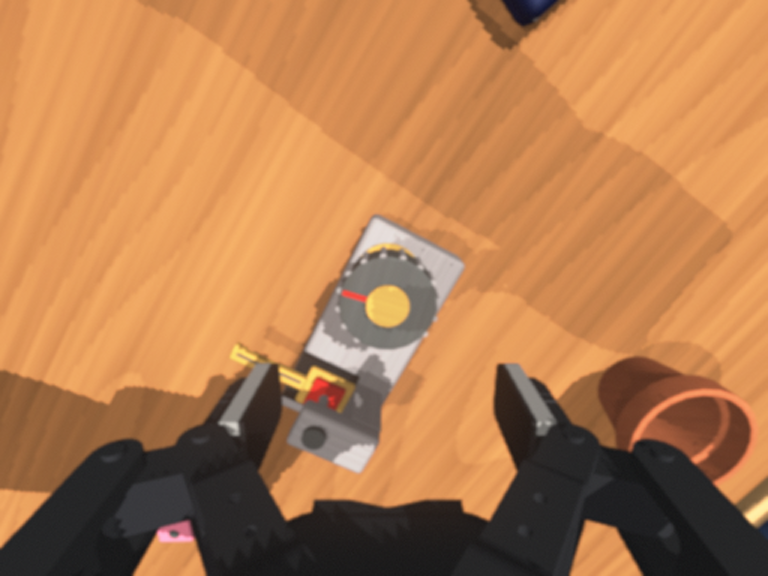

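The red pad (325,392) is down on the bow and the blade points straight out of the front. The wheel mark sits where it did in the gripper's view before winding, so the grip did not slip. Handing in.

```bash
python3 -c "
from plant import ctrl
print(ctrl.sign_off())"
```

```text
the job is handed in; nothing more can be done
None
```

I handed the job in at about 31 s. The brass key is home on the seat under the pad. The wheel read about 0.51 N m at rest, which I estimate as 0.56 N m while winding. The arm is clear and never went near the case, pot or dish; sign-off returned no verdict.

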